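Shut and secure the cake carrying case

ROBOT

A 6-joint arm with a two-finger parallel gripper is mounted at the origin on the work surface. World frame = base frame: x ahead of the robot, y to its left, z up, the work surface at z = 0. Lengths are in mm, angles in rad, forces in N, time in s.
With the tool pointing down it reaches from about 300 to 775 mm from the base axis. Payload 14.6 kg.
Tool frame: the origin (TCP) lies at the very end of the fingers, on their centre line; the grasp point (between the pads) lies 19 mm behind it; z points along the fingers, y is the line along which they close (so a half turn about z gives the same grasp; the last joint's range is limited). The gripper opens to 94 mm and grips with 3 to 60 N. Pads are 16 mm wide; open, the fingers measure 119 mm over their backs; the gripper's body (75 mm by 177 mm) begins 78 mm behind the grasp point.
Start: joints at [-1.227, 0.3, 1.521, -0, 1.321, -0.067], TCP at [219.631, -504.234, 205.446] pointing down, gripper open.
Joint ranges: [-3.03, 3.03], [-0.79, 2.21], [0.23, 2.52], [-1.04, 4.18], [0, 3.07], [-2.55, 2.55]. Speed limits (rad/s): [2.22, 2.22, 2.57, 3.14, 3.14, 3.14].

INTERFACE

Orientations are given as [roll, pitch, yaw] about the fixed x, y, z axes, in that order (R = Rz(yaw) Ry(pitch) Rx(roll)).
In Python, from cell import manip, camera, get_calibration gives the robot as it stands.
- The arm moves only by the tool arm_command, never from a script. Its argument "targets" is a list of rows, each an object of numbers: "hand": the opening, from -1 (shut) to 1 (fully open), so that 0 is half open; "x", "y", "z": the shift along the tool's x, y, z in m; "yaw": the turn about the tool's z in rad. In form: [{"hand": .., "x": .., "y": .., "z": .., "yaw": ..}, ...]. A call has 1 to 10 rows; each row shifts and turns the commanded pose from where the row before left it, along the tool's axes as they then stand; what a row does not reach is not made up. A row lasts 1/10 s, in which the tool goes at most 50 mm and 8.59 degrees, less where a joint would pass 70% of its speed; a pose out of reach is approached as far as the arm can. A call is refused whole if a number of a shift passes 0.05 or a number of a turn 0.15, either way. A call with a gripper value outside its range is refused whole. The fingers move at their own pace and stop on an object; "newtons" is the grip in N (left out, the last holds). Time passes only in rows, so rows that do not move let the fingers close. It gives the time, the measured TCP pose, the force, the opening and the grip force at its end, in the units of the state.
- manip.read_state(): the state, without advancing time (a new reading comes with each control period).
- camera(name): name is "scene" or "top"; returns the picture (480x640x3 uint8, red, green, blue); there is no depth.
- get_calibration(name): a dict with "K" (3x3 intrinsics, pixels), "dist_coeffs" ([k1, k2, p1, p2, k3] as OpenCV has them; the pictures are not rectified), "cam_to_world" (4x4, takes a point from camera to world coordinates). Camera axes: x right, y up, looking along -z (the intrinsics and any distortion apply to the point x, -y, -z); pixel columns grow to the right and rows downward; lengths in mm; the calibration is good to about 2 mm. A picture is of the moment at which its call begins. get_calibration takes no time and is no camera call.
- manip.sign_off(): hands the job in; it is judged then, once.
The state is a dict: "clock": time; "joints": joint angles; "qd": joint speeds; "effort": joint torques, N m; "eef_pos": TCP position; "eef_rot": TCP orientation; "wrist_force": force on the tool from outside, world axes, zero at the start; "moment": the same for the moment, N m; "finger_gap": finger opening in mm; "finger_force": force on a finger pad.
Only numpy, scipy, OpenCV 4.12 (cv2) and the standard library are available. Lean on these libraries where they do the work, as an engineer would, in place of code of your own. Each camera call takes 0.05 s, during which the arm holds its last target. There are 200 camera calls.

TASK

The larger carrying case, the one with cakes in it, has been left ajar: push its lid fully shut, then turn the turnbutton on its front a quarter turn anticlockwise so that it points across the lid's edge and secures it. Leave the turnbutton of the smaller, empty case as it is, and let go when done.

Things in the scene. Friction and masses are not known exactly. Their poses are not given: they have to be found in the camera images.
- case: Larger carrying case, fixed: open dark steel box 200 mm deep (x), 250 wide (y), 80 high, cakes inside below the rim; to the robot's left or right. Origin: centre of its underside, on the counter; x points to the back (hinge side), z up; the front (-x) faces the robot but for some yaw. The smaller empty shut case (150 x 190 x 60 mm) stands on the other side.
- case_lid (a joint): Lid of the larger case: aluminium frame with clear pane, 200 x 250 x 10 mm; front member 45 mm wide. Hinged along y at x = 100, z = 80 mm of the case (its underside). 0 = shut, its top then at z = 90 mm; grows (rad) as the front rises; starts 0.3 to 0.6. Stiff hinge: stays where left; 2 to 6 N down near the front shuts it. It does not collide with the turnbutton.
- case_grip (a point): Middle of the upright steel fin of the larger case's turnbutton, on its vertical pivot, at (-118, 0, 111) mm of the case. Fin: 46 mm long along this point's y, 10 mm thick along its x, z = 98 to 124 mm, to pinch from above. Below it a flat bar 76 x 14 x 6 mm, same direction, underside at z = 92 mm, over a bracket 50 mm wide reaching 32 mm out from the case front.
- case_turn (a joint): Turnbutton of the larger case, rad, growing anticlockwise seen from above. 0 = bar and fin lie along the front edge (case y), clear of the lid; 1.57 = they point along case x, one end 20 mm over the lid's edge: secured. Starts 0 to 0.25; a stop at 1.6. Stays where it is left (friction about 0.06 N m).
- spare_turn (a joint): The like turnbutton of the smaller, empty case, rad, same sense; starts 0 to 0.25 (along the edge) and must be left so.

How it is judged:
By the outcome, as a careful person would: the job done as asked, in the order asked, and still so for the second after the job is handed in, with the robot touching nothing.
It also fails if it takes over 48 s, if anything falls off the work surface, if the arm or the gripper's body presses on something with over 40 N, if the wrist force passes 120 N, or if a joint passes its speed limit or range.

## Working session

There is one attempt and no reset: what is moved stays moved. The work goes in short steps, Python scripts to look and compute and a tool call to move; the robot and the scene stay as the last step left them, time stands still between calls to the robot, and variables do not carry over. Pictures are saved under pics/ and viewed, at most 10 in all, crops included, and the job is handed in when it is done.

Besides the shell and the picture viewer there is one more tool, called after "Call:" by a JSON object that holds its "method" and its "body". arm_command: Moves the arm, as the interface text tells. Its arguments: {"type":"object","properties":{"targets":{"type":"array"},"newtons":{"type":"number"}},"required":["targets"]}

```bash
mkdir -p pics
python3 - <<'E'
from cell import manip, camera, get_calibration
import cv2,numpy as np
for n in("scene","top"):
    im=camera(n); cv2.imwrite(f"pics/{n}0.png",im[:,:,::-1]); c=get_calibration(n)
    print(n,np.round(c["K"],1).tolist(),c["dist_coeffs"],np.round(c["cam_to_world"],3).tolist())
print(manip.read_state())
E
```

```text
scene [[548.8, 0.0, 329.0], [0.0, 548.8, 232.6], [0.0, 0.0, 1.0]] [-0.00116083  0.          0.          0.          0.        ] [[0.224, -0.687, 0.692, 1342.971], [0.974, 0.171, -0.146, -163.015], [-0.018, 0.707, 0.707, 851.856], [0.0, 0.0, 0.0, 1.0]]
top [[519.4, 0.0, 314.1], [0.0, 519.4, 239.0], [0.0, 0.0, 1.0]] [-0.01450137  0.          0.          0.          0.        ] [[0.023, 0.988, -0.155, 463.857], [-1.0, 0.022, -0.01, -18.287], [-0.006, 0.156, 0.988, 956.612], [0.0, 0.0, 0.0, 1.0]]
{'clock': 0.1, 'joints': array([-1.22659464e+00,  3.00401264e-01,  1.52152165e+00,  6.16799626e-06,
        1.32069243e+00, -6.66058980e-02]), 'qd': array([ 0.00181102, -0.00162555, -0.00067153,  0.00150156,  0.00122049,
        0.00102421]), 'effort': array([ 1.86873745e-03, -5.32643616e+01, -3.53283978e+01,  7.09460699e-02,
        2.34522752e-02, -6.15678891e-05]), 'eef_pos': array([ 219.55879958, -504.0194474 ,  204.94977403]), 'eef_rot': array([-3.14057262e+00, -7.40287188e-05,  4.10806017e-01]), 'wrist_force': array([-0.00816542, -0.39340079, -0.50167261]), 'moment': array([-0.01217785, -0.03687568,  0.01196606]), 'finger_force': 0.0, 'finger_gap': 93.98234434482717}
```

View pics/scene0.png

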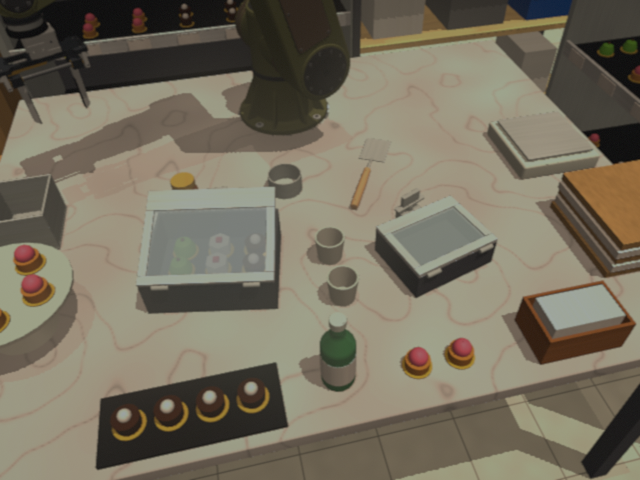

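View pics/top0.png

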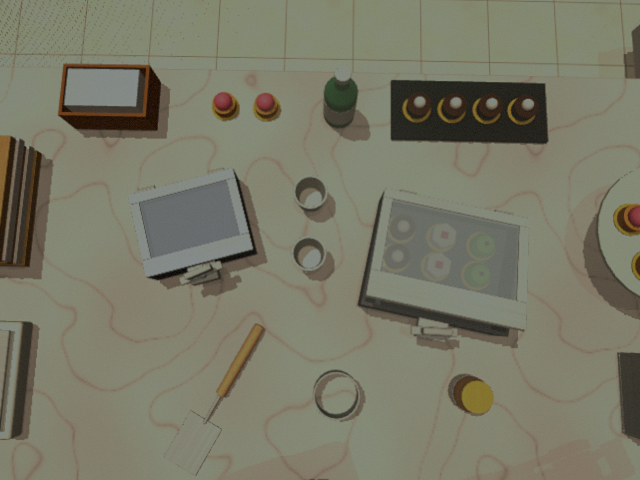

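The larger case stands on the robot's right: in the top view its lid spans about (360..528, 190..330), with the turnbutton near (434,328). The smaller case is at (190,225). I'll zoom in on the larger one.

```bash
cat > h.py <<'E'
import numpy as np,cv2
from cell import manip,camera,get_calibration
def ray(n,uv,z):
    c=get_calibration(n);T=np.array(c["cam_to_world"])
    p=cv2.undistortPoints(np.array([[uv]],float),np.array(c["K"]),np.array(c["dist_coeffs"]))[0,0]
    d=T[:3,:3]@[p[0],-p[1],-1];o=T[:3,3]
    return o+d*(z-o[2])/d[2]
def pix(n,P):
    c=get_calibration(n);T=np.array(c["cam_to_world"])
    q=T[:3,:3].T@(np.array(P)-T[:3,3])
    return cv2.projectPoints(np.array([[q[0],-q[1],-q[2]]]),np.zeros(3),np.zeros(3),np.array(c["K"]),np.array(c["dist_coeffs"]))[0].ravel()
E
python3 - <<'E'
import cv2
im=cv2.imread("pics/top0.png")[180:345,345:545]
cv2.imwrite("pics/c0.png",cv2.convertScaleAbs(cv2.resize(im,None,fx=3.6,fy=3.6,interpolation=cv2.INTER_CUBIC),alpha=1.3))
E
```

```text
(no output)
```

View pics/c0.png

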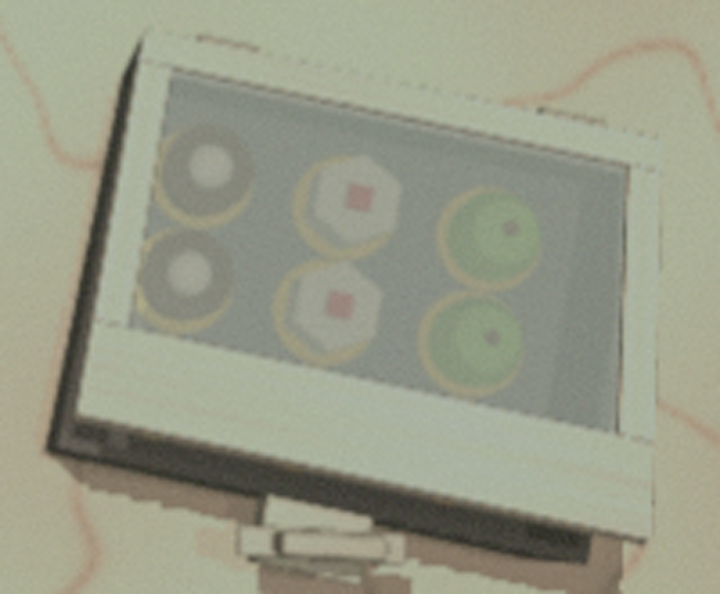

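Run:
```python
from h import *
f=lambda u,v:(345+u/3.6,180+v/3.6)
A=ray("top",f(147,30),90);B=ray("top",f(660,137),90)
d=A-B;print("hinge",A,B,np.linalg.norm(d)); yaw=np.arctan2(-d[0],d[1]);print("yaw",yaw)
ex=np.array([np.cos(yaw),np.sin(yaw),0]);ey=np.array([-ex[1],ex[0],0])
o=(A+B)/2-100*ex;print("origin",o,"fin pred",o-118*ex)
L=ray("top",f(282,543),124);R=ray("top",f(390,547),124);print("fin",(L+R)/2,np.linalg.norm(L-R),np.arctan2(-(L-R)[0],(L-R)[1])-yaw)
F=(L+R)/2
print("front left base corner case frame", [(np.dot(ray("top",f(50,450),z)-o,ex),np.dot(ray("top",f(50,450),z)-o,ey)) for z in(0,80)])
G=ray("top",f(80,418),0)
for n,uv in(("fl",(78,418)),("fr",(645,540))):
  for th in(.3,.4,.5,.6):
    z=80+200*np.sin(th)+10*np.cos(th);p=ray("top",f(*uv),z)-o
    print(n,th,p@ex,p@ey,"expect",100-200*np.cos(th)+10*np.sin(th))
s=manip.read_state();print(s["eef_pos"],s["eef_rot"])
```

```text
hinge [ 690.87049148 -130.50819997   90.        ] [ 644.37592447 -372.79129629   90.        ] 246.70395927849617
yaw -0.18959686042021276
origin [ 569.41517879 -232.80344865   90.        ] fin pred [ 453.52970436 -210.56481525   90.        ]
fin [ 451.66733066 -209.41499073  124.        ] 47.326292550352505 0.17535424112182918
front left base corner case frame [(np.float64(-100.22356197937748), np.float64(122.72688914298311)), (np.float64(-103.89248832437089), np.float64(128.41796586211845))]
fl 0.3 -91.11743046840849 124.25229343866933 expect -88.11209575850779
fl 0.4 -92.32634276559152 125.77037453114005 expect -80.31801537749052
fl 0.5 -93.47819460735734 127.2168024534855 expect -70.72225699203251
fl 0.6 -94.56147707085464 128.57712497603112 expect -59.4206982479853
fr 0.3 -91.05472259256624 -121.95750088018214 expect -88.11209575850779
fr 0.4 -92.26506583315249 -114.8211098663527 expect -80.31801537749052
fr 0.5 -93.41828107803553 -108.0215552981721 expect -70.72225699203251
fr 0.6 -94.50284578169088 -101.62677607725152 expect -59.4206982479853
[ 219.55879958 -504.0194474   204.94977403] [-3.14057262e+00 -7.40287188e-05  4.10806017e-01]
```

Call:
{"method": "arm_command", "body": {"targets": [{"hand":-1,"x":0.0367,"y":-0.0151},{"hand":-1,"x":0.0367,"y":-0.0151},{"hand":-1,"x":0.0367,"y":-0.0151},{"hand":-1,"x":0.0367,"y":-0.0151},{"hand":-1,"x":0.0367,"y":-0.0151},{"hand":-1,"x":0.0367,"y":-0.0151},{"hand":-1,"x":0.0367,"y":-0.0151},{"hand":-1,"x":0.0367,"y":-0.0151},{"hand":-1,"x":0.0367,"y":-0.0151},{"hand":-1,"x":0.0367,"y":-0.0151}], "newtons": 20}}

```text
schema error: expected keys hand, x, y, z, yaw
```

Call:
{"method": "arm_command", "body": {"targets": [{"hand":-1,"yaw":-0.143},{"hand":-1,"yaw":-0.143},{"hand":-1,"yaw":-0.143},{"hand":-1,"yaw":-0.143},{"hand":-1,"yaw":-0.143},{"hand":-1,"yaw":-0.143},{"hand":-1,"yaw":-0.143},{"hand":-1,"yaw":-0.143},{"hand":-1},{"hand":-1}]}}

```text
schema error: expected keys hand, x, y, z, yaw
```

Call:
{"method": "arm_command", "body": {"targets": [{"hand":-1,"x":0.0367,"y":-0.0151,"z":0,"yaw":0},{"hand":-1,"x":0.0367,"y":-0.0151,"z":0,"yaw":0},{"hand":-1,"x":0.0367,"y":-0.0151,"z":0,"yaw":0},{"hand":-1,"x":0.0367,"y":-0.0151,"z":0,"yaw":0},{"hand":-1,"x":0.0367,"y":-0.0151,"z":0,"yaw":0},{"hand":-1,"x":0.0367,"y":-0.0151,"z":0,"yaw":0},{"hand":-1,"x":0.0367,"y":-0.0151,"z":0,"yaw":0},{"hand":-1,"x":0.0367,"y":-0.0151,"z":0,"yaw":0},{"hand":-1,"x":0.0367,"y":-0.0151,"z":0,"yaw":0},{"hand":-1,"x":0.0367,"y":-0.0151,"z":0,"yaw":0}], "newtons": 20}}

```text
clock: 1.1
eef_pos: [496.7, -217.8, 205.3]
eef_rot: [-3.141, 0.0, 0.411]
wrist_force: [1.5, -0.6, 0.2]
finger_gap: 17.6
finger_force: 0.0
```

Call:
{"method": "arm_command", "body": {"targets": [{"hand":-1,"x":0,"y":0,"z":0,"yaw":-0.143},{"hand":-1,"x":0,"y":0,"z":0,"yaw":-0.143},{"hand":-1,"x":0,"y":0,"z":0,"yaw":-0.143},{"hand":-1,"x":0,"y":0,"z":0,"yaw":-0.143},{"hand":-1,"x":0,"y":0,"z":0,"yaw":-0.143},{"hand":-1,"x":0,"y":0,"z":0,"yaw":-0.143},{"hand":-1,"x":0,"y":0,"z":0,"yaw":-0.143},{"hand":-1,"x":0,"y":0,"z":0,"yaw":-0.143},{"hand":-1,"x":0,"y":0,"z":0,"yaw":0}]}}

```text
clock: 2.0
eef_pos: [495.7, -219.2, 205.1]
eef_rot: [-3.141, -0.0, 1.557]
wrist_force: [0.4, 1.4, 0.6]
finger_gap: 0.6
finger_force: 0.0
```

Call:
{"method": "arm_command", "body": {"targets": [{"hand":-1,"x":0,"y":0,"z":0.03,"yaw":0},{"hand":-1,"x":0,"y":0,"z":0.02,"yaw":0},{"hand":-1,"x":0,"y":0,"z":0.01,"yaw":0},{"hand":-1,"x":0,"y":0,"z":0.008,"yaw":0},{"hand":-1,"x":0,"y":0,"z":0.008,"yaw":0},{"hand":-1,"x":0,"y":0,"z":0.008,"yaw":0},{"hand":-1,"x":0,"y":0,"z":0.008,"yaw":0},{"hand":-1,"x":0,"y":0,"z":0.008,"yaw":0},{"hand":-1,"x":0,"y":0,"z":0.006,"yaw":0},{"hand":-1,"x":0,"y":0,"z":0,"yaw":0}]}}

```text
clock: 3.0
eef_pos: [495.5, -219.1, 98.6]
eef_rot: [-3.141, -0.001, 1.555]
wrist_force: [-0.3, -0.6, 0.4]
finger_gap: 0.5
finger_force: 0.0
```

Call:
{"method": "arm_command", "body": {"targets": [{"hand":-1,"x":0,"y":0,"z":0.004,"yaw":0},{"hand":-1,"x":0,"y":0,"z":0.002,"yaw":0},{"hand":-1,"x":0,"y":0,"z":0,"yaw":0}]}}

```text
clock: 3.3
eef_pos: [495.8, -219.2, 93.3]
eef_rot: [3.142, -0.0, 1.555]
wrist_force: [-0.4, 0.0, -0.8]
finger_gap: 0.6
finger_force: 0.0
```

Call:
{"method": "arm_command", "body": {"targets": [{"hand":-1,"x":0,"y":0,"z":0.002,"yaw":0},{"hand":-1,"x":0,"y":0,"z":0.001,"yaw":0},{"hand":-1,"x":0,"y":0,"z":0,"yaw":0}]}}

```text
clock: 3.6
eef_pos: [495.8, -219.2, 90.3]
eef_rot: [-3.142, -0.0, 1.555]
wrist_force: [0.0, -0.1, -0.1]
finger_gap: 0.5
finger_force: 0.0
```

Run:
```python
from h import *
a=camera("top")[150:350,340:550,::-1];b=camera("scene")[150:330,100:310,::-1]
r=lambda i:cv2.resize(i,(390,390),interpolation=cv2.INTER_CUBIC)
cv2.imwrite("pics/c1.png",cv2.convertScaleAbs(np.hstack([r(a),r(b)]),alpha=1.3))
```

```text
(no output)
```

View pics/c1.png

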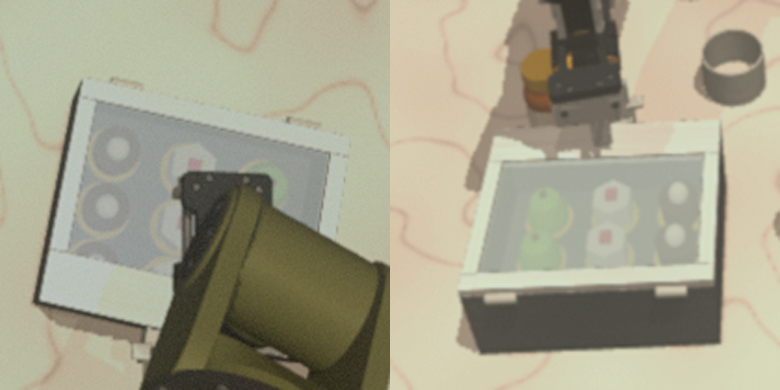

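The lid now looks flat against the rim, its front edge by (40,300) in the left crop. I'll press until a force shows, to be sure it's shut.

Call:
{"method": "arm_command", "body": {"targets": [{"hand":-1,"x":0,"y":0,"z":0.001,"yaw":0},{"hand":-1,"x":0,"y":0,"z":0.001,"yaw":0},{"hand":-1,"x":0,"y":0,"z":0,"yaw":0}]}}

```text
clock: 4.0
eef_pos: [495.9, -219.3, 90.0]
eef_rot: [3.141, 0.0, 1.555]
wrist_force: [-7.7, 4.0, 18.3]
finger_gap: 0.3
finger_force: 9.6
```

Call:
{"method": "arm_command", "body": {"targets": [{"hand":-1,"x":0,"y":0,"z":-0.025,"yaw":0},{"hand":-0.1,"x":0,"y":0,"z":-0.045,"yaw":0},{"hand":-0.1,"x":0.003,"y":-0.015,"z":0,"yaw":0},{"hand":-0.1,"x":0.003,"y":-0.015,"z":0,"yaw":0},{"hand":-0.1,"x":0.003,"y":-0.0135,"z":0,"yaw":0},{"hand":-0.1,"x":0,"y":0,"z":0,"yaw":0},{"hand":-0.1,"x":0,"y":0,"z":0,"yaw":0}]}}

```text
clock: 4.7
eef_pos: [452.9, -209.7, 158.7]
eef_rot: [3.141, 0.0, 1.555]
wrist_force: [-0.1, -0.3, -0.9]
finger_gap: 41.5
finger_force: 0.0
```

Run:
```python
from h import *
a=camera("top")[280:370,380:500,::-1];b=camera("scene")[140:240,140:290,::-1]
print([pix("scene",p) for p in((452.5,-210,124),(452.5,-210,158))])
r=lambda i:cv2.resize(i,(390,300),interpolation=cv2.INTER_CUBIC)
cv2.imwrite("pics/c2.png",cv2.convertScaleAbs(np.hstack([r(a),r(b)]),alpha=1.4))
```

```text
[array([215.62301812, 189.07981832]), array([212.84172569, 176.14101722])]
```

View pics/c2.png

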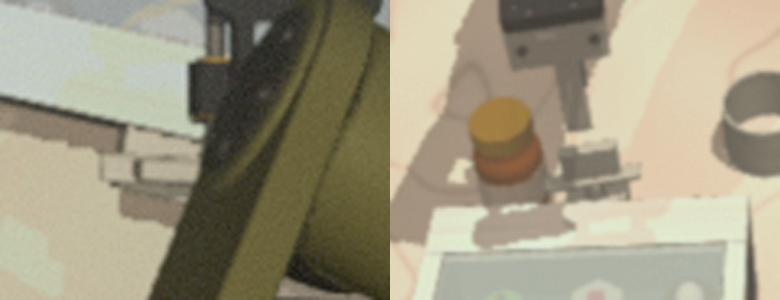

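Both views show the open fingers over the fin; in the right crop the fin is at about (592,160), in line with the fingertips. Next I descend and pinch.

Call:
{"method": "arm_command", "body": {"targets": [{"hand":-0.1,"x":0.001,"y":0,"z":0.02,"yaw":0},{"hand":-0.1,"x":0,"y":0,"z":0.02,"yaw":0},{"hand":-0.1,"x":0,"y":0,"z":0.0155,"yaw":0},{"hand":-0.1,"x":0,"y":0,"z":0,"yaw":0},{"hand":-1,"x":0,"y":0,"z":0,"yaw":0},{"hand":-1,"x":0,"y":0,"z":0,"yaw":0},{"hand":-1,"x":0,"y":0,"z":0,"yaw":0},{"hand":-1,"x":0,"y":0,"z":0,"yaw":0},{"hand":-1,"x":0,"y":0,"z":0,"yaw":0}], "newtons": 20}}

```text
clock: 5.7
eef_pos: [451.7, -208.7, 103.4]
eef_rot: [-3.14, 0.0, 1.555]
wrist_force: [-8.4, -0.3, 3.5]
finger_gap: 9.9
finger_force: 20.0
```

Call:
{"method": "arm_command", "body": {"targets": [{"hand":-1,"x":0,"y":-0.0015,"z":0,"yaw":0},{"hand":-1,"x":0,"y":0,"z":0,"yaw":-0.1},{"hand":-1,"x":0,"y":0,"z":0,"yaw":-0.1},{"hand":-1,"x":0,"y":0,"z":0,"yaw":-0.1},{"hand":-1,"x":0,"y":0,"z":0,"yaw":-0.1},{"hand":-1,"x":0,"y":0,"z":0,"yaw":-0.1},{"hand":-1,"x":0,"y":0,"z":0,"yaw":-0.1},{"hand":-1,"x":0,"y":0,"z":0,"yaw":-0.1},{"hand":-1,"x":0,"y":0,"z":0,"yaw":0}]}}

```text
clock: 6.6
eef_pos: [451.5, -208.7, 103.4]
eef_rot: [3.141, 0.001, 2.256]
wrist_force: [2.6, 0.4, 2.2]
finger_gap: 9.5
finger_force: 20.0
```

Very low forces, so I'll finish the turn.

Call:
{"method": "arm_command", "body": {"targets": [{"hand":-1,"x":0,"y":0,"z":0,"yaw":-0.1},{"hand":-1,"x":0,"y":0,"z":0,"yaw":-0.1},{"hand":-1,"x":0,"y":0,"z":0,"yaw":-0.1},{"hand":-1,"x":0,"y":0,"z":0,"yaw":-0.1},{"hand":-1,"x":0,"y":0,"z":0,"yaw":-0.1},{"hand":-1,"x":0,"y":0,"z":0,"yaw":-0.1},{"hand":-1,"x":0,"y":0,"z":0,"yaw":-0.095},{"hand":-1,"x":0,"y":0,"z":0,"yaw":0},{"hand":-1,"x":0,"y":0,"z":0,"yaw":0}]}}

```text
clock: 7.5
eef_pos: [451.4, -208.7, 103.4]
eef_rot: [-3.141, 0.001, 2.945]
wrist_force: [3.5, -0.2, 5.6]
finger_gap: 9.7
finger_force: 20.0
```

```bash
python3 -c "
from cell import manip
s=manip.read_state();print(s['moment'],s['joints'])"
```

```text
[ 0.10896768 -0.81306287  0.08022904] [-5.06748852e-01  2.96828112e-01  1.78031684e+00  1.77846097e-04
  1.06295201e+00 -1.88140784e+00]
```

Call:
{"method": "arm_command", "body": {"targets": [{"hand":-0.1,"x":0,"y":0,"z":0,"yaw":0},{"hand":-0.1,"x":0,"y":0,"z":0,"yaw":0},{"hand":-0.1,"x":0,"y":0,"z":0,"yaw":0},{"hand":-0.1,"x":0,"y":0,"z":0,"yaw":0},{"hand":-0.1,"x":0,"y":0,"z":-0.02,"yaw":0},{"hand":-0.1,"x":0,"y":0,"z":-0.04,"yaw":0},{"hand":-0.1,"x":0,"y":0,"z":-0.04,"yaw":0}]}}

```text
clock: 8.2
eef_pos: [450.5, -208.3, 203.8]
eef_rot: [3.141, -0.002, 2.949]
wrist_force: [0.2, -0.5, 0.5]
finger_gap: 42.2
finger_force: 0.0
```

Call:
{"method": "arm_command", "body": {"targets": [{"hand":-0.1,"x":0,"y":-0.04,"z":0,"yaw":0},{"hand":-0.1,"x":0,"y":-0.04,"z":0,"yaw":0},{"hand":-0.1,"x":0,"y":-0.04,"z":0,"yaw":0},{"hand":-0.1,"x":0,"y":-0.04,"z":0,"yaw":0},{"hand":-0.1,"x":0,"y":-0.04,"z":0,"yaw":0},{"hand":-0.1,"x":0,"y":-0.04,"z":0,"yaw":0},{"hand":-0.1,"x":0,"y":-0.04,"z":0,"yaw":0},{"hand":-0.1,"x":0,"y":0,"z":0,"yaw":0},{"hand":-0.1,"x":0,"y":0,"z":0,"yaw":0}]}}

```text
clock: 9.1
eef_pos: [397.2, -483.5, 202.2]
eef_rot: [3.141, -0.001, 2.948]
wrist_force: [-0.4, 0.7, 0.7]
finger_gap: 42.3
finger_force: 0.0
```

Run:
```python
from h import *
a=camera("top")[170:360,340:550,::-1];cv2.imwrite("pics/c3.png",cv2.convertScaleAbs(cv2.resize(a,None,fx=3,fy=3,interpolation=cv2.INTER_CUBIC),alpha=1.3))
```

```text
(no output)
```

View pics/c3.png

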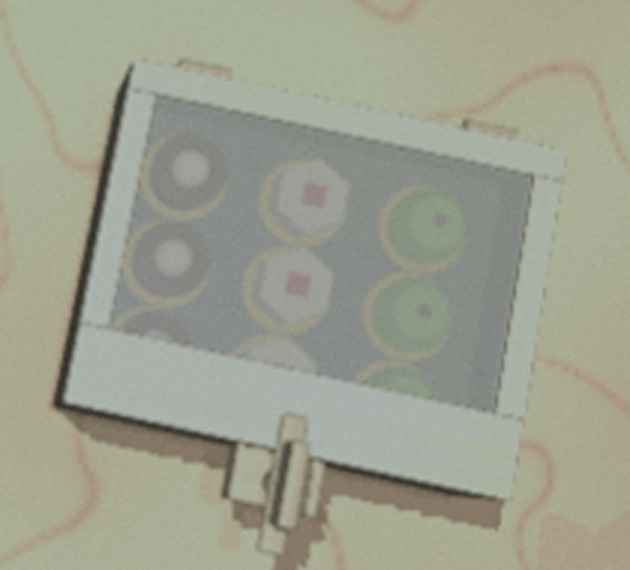

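The lid is flat and the bar runs across its edge, with its ends at about (293,415) and (270,552). I'll check the angle numerically, then hand in.

Run:
```python
from h import *
f=lambda u,v,z:ray("top",(340+u/3,170+v/3),z)
an=lambda d:np.arctan2(d[1],d[0])
print("bar",an(f(293,415,98)-f(270,552,98)))
print("fin",an(f(299,440,124)-f(284,526,124)))
print("case",an(f(133,65,90)-f(566,155,90))-np.pi/2,an(f(63,403,90)-f(510,497,90))-np.pi/2,an(f(133,65,90)-f(63,403,90)),an(f(566,155,90)-f(510,497,90)))
```

```text
bar -0.1788186453086476
fin -0.18610190727251522
case -0.18865512043283927 -0.18408791115706347 -0.19562843242796427 -0.19757868320967797
```

```bash
python3 -c "
from cell import manip
print(manip.sign_off())"
```

```text
the job is handed in; nothing more can be done
None
```

The larger case's lid is fully shut and its turnbutton is turned about a quarter turn anticlockwise, so its bar points across the lid's edge. The arm has let go and is clear, the smaller case was never approached, and the job was handed in at about 9 s.

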